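# Seat a battery hatch cover and hold a spring clip open over its edge

## Task

Take the grey hatch cover out of the blue drying rack, stand it centred and fully home in the narrow raised slot of the bonding cradle, and let go. Then squeeze open the spring clip parked on the red post, lift it off and hold it gaping wide over the middle of the cover's top edge, a jaw well down each side and neither touching it. Finish still holding the clip open there; leave the yellow cover and the other things alone.

Things in the scene. Friction and masses are not known exactly. Their poses are not given: they have to be found in the camera images.
- cover: Grey plastic hatch cover with black trim, a flat plate standing on edge: 90 mm wide (its x), 9 mm thick (its y), 80 mm high (its z, up), about 90 g. Origin at the centre of its underside. It stands loosely in either slot of the rack and may be put in the cradle either way round.
- spare: Yellow hatch cover, same size and origin as the grey one, in the other slot of the rack, 80 mm away. Leave it alone.
- rack: Blue fixed drying rack, 80 mm (x) by 150 mm (y). Its two slots run along its x at y = +40 and -40 mm, 12 mm wide, slot floor 10 mm above the bench, slot walls up to 32 mm. Origin at the centre of its underside.
- cradle: Fixed cradle: dark steel foot 110 x 110 x 12 mm, aluminium block 60 mm long (x), 32 mm thick (y), with one slot along x: 12 mm wide, floor 45 mm above the bench; orange sloping lips reach 70 mm and flare the mouth to about 20 mm. The cover overhangs the block 15 mm at each end. Origin at the centre of its underside.
- cradle_slot (a point): Middle of the cradle's slot floor, 45 mm above the bench; axes as the cradle's (x along the slot). The seated cover's origin comes here.
- post: Fixed red parking post: base 100 x 90 x 20 mm with an upright steel fin, 50 mm long (x), 6 mm thick (y), its top 75 mm above the bench. Origin at the centre of its underside. The clip starts biting the fin within 8 mm of its middle.
- clip: Black spring clip (70 g, 20 mm wide along x), orange grips and jaw pads, jaws down, handles up, its pivot pin (7 mm radius) resting on the fin's top. Like a clothes peg: squeezing the grips together along y spreads the jaws. Origin on the pivot axis (along x), z up; the frame goes with the +y lever, so it tilts by half the joint value. Keep the pin above the edge straddled.
- clip_jaw (a joint): Angle between the clip's levers, rad. 0: pads 6 mm apart (parked); -0.13 shut; 0.7 fully squeezed stop: pads about 36 mm apart, grips 31 mm over their outsides and 6 mm higher above the pivot. The spring closes it: 5 N at each grip at 0, 12 N at 0.7, so a grip of 20 N or more drives it to the stop; it snaps shut when released.
- clip_tip_a (a point): Centre of the inner face of the +y jaw pad, 44 mm below the pivot (pads end 48 mm below it).
- clip_tip_b (a point): Centre of the inner face of the -y jaw pad, 44 mm below the pivot.
- clip_grip_a (a point): Centre of the +y handle's orange grip, a round bar of 12 mm diameter and 30 mm long along x; parked it is 26 mm to the side of the pivot and 44 mm above it, 126 mm above the bench. Parked, the two grips measure 64 mm over their outsides.
- clip_grip_b (a point): Centre of the -y handle's orange grip, the mirror image.
- jar: Closed glass jar with a red cap, 56 mm diameter, 70 mm high, origin under its centre. Leave it alone.
- driver: Red-handled screwdriver lying on the bench, about 200 mm long. Leave it alone.
- collar: Black plastic collar, 48 mm outside, 20 mm high, flat on the bench. Leave it alone.
Not all that is in view belongs to the job. What is meant by the cover is not green or purple, and is the larger of those in its own colour.

How it is judged:
By the outcome, as a careful person would: the job done as asked, in the order asked, and still so for the second after the job is handed in, while the arm keeps its last pose, push and grip.
It also fails if it takes over 58 s, if anything falls off the work surface, if the arm or the gripper's body presses on something with over 40 N, if the wrist force passes 120 N, or if a joint passes its speed limit or range.

## Robot

A 6-joint arm with a two-finger parallel gripper is mounted at the origin on the work surface. World frame = base frame: x ahead of the robot, y to its left, z up, the work surface at z = 0. Lengths are in m, angles in rad, forces in N, time in s.
With the tool pointing down it reaches from about 0.425 to 0.95 m from the base axis. Payload 3.5 kg.
Tool frame: the origin (TCP) lies on the centre line of the jaws, within the pads' length; the fingertips stand 19 mm ahead of it and the grasp point (between the pads) is the TCP; x points along the fingers, z is the direction in which the jaws open and shut, and the axes are right-handed (so a half turn about x gives the same grasp; the last joint's range is limited). The gripper opens to 85 mm and grips with 20 to 120 N. Pads are 22 mm wide; open, the fingers measure 114 mm over their backs; the gripper's body (76 mm by 85 mm) begins 54 mm behind the grasp point. The pads swing forward as they close: fully open they stand 13 mm farther back than shut.
Start: joints at [1.166, 0.286, 1.577, -0, 1.279, -0.15], TCP at [0.17, 0.653, 0.25] pointing down, gripper open.
Joint ranges: [-2.77, 2.77], [-0.9, 2.22], [0.21, 2.48], [-1.53, 4.67], [0.24, 2.81], [-2.84, 2.84]. Speed limits (rad/s): [2.79, 2.79, 3.14, 3.14, 3.14, 3.14].

## Interface

Orientations are given as a 3x3 rotation matrix whose columns are the frame's x, y, z axes.
In Python, from station import ctrl gives the robot as it stands. The module is installed in compiled form; this text tells all that it offers.
- The arm moves only by the shell command python3 -m inch 'ROWS'. ROWS is JSON, one flat list of numbers, 5 for each row, row after row: the opening, from -1 (shut) to 1 (fully open), so that 0 is half open, then the shift along the world's x, y, z in mm, then the turn about the world's z in degrees. In form: [gripper, x, y, z, twist, gripper, x, y, z, twist, ...]. A call has 1 to 5 rows; each row is the pose to reach, as a shift and turn from the pose measured when the call began; what a row does not reach only later rows make up. A row lasts 1/8 s, in which the tool goes at most 62.5 mm and 10.7 degrees, less where a joint would pass 70% of its speed; a pose out of reach is approached as far as the arm can. A call with a gripper value outside its range is refused whole. The fingers move at their own pace and stop on an object; the grip force is fixed at half the most. Time passes only in rows, so rows that repeat a pose let the fingers close. It gives the time, the measured TCP pose, the force and the opening at its end, in the units of the state.
- ctrl.read_state(): the state, without advancing time (a new reading comes with each control period).
- ctrl.camera(name): name is "scene" or "side" or "wrist"; returns a dict with "pixels" (480x640x3 uint8, red, green, blue), "K" (3x3 intrinsics, pixels), "distortion" ([k1, k2, p1, p2, k3] as OpenCV has them; the pictures are not rectified), "xyz" and "rotation" of the camera in the world. Camera axes: x right, y down, z forward; pixel columns grow to the right and rows downward; lengths in m; the calibration is good to about 2 mm. A picture is of the moment at which its call begins. There is no depth.
- ctrl.job_done(): hands the job in, once; it reports no verdict.
The state is a dict: "time": time; "joints": joint angles; "qd": joint speeds; "effort": joint torques, N m; "ee_pos": TCP position; "ee_rot": TCP orientation; "force": force on the tool from outside, world axes, zero at the start; "wrist_torque": the same for the moment, N m; "gripper_width": opening from 0.0 (shut) to 1.0 (fully open).
Only numpy, scipy, OpenCV 4.12 (cv2) and the standard library are available. Lean on these libraries where they do the work, as an engineer would, in place of code of your own. Each camera call takes 0.05 s, during which the arm holds its last target. There are 200 camera calls.

## Working session

There is one attempt and no reset: what is moved stays moved. The work goes in short steps, Python scripts to look and compute and a shell command to move; the robot and the scene stay as the last step left them, time stands still between calls to the robot, and variables do not carry over. Pictures are saved under pics/ and viewed, about 8 in all and at most 12, crops included, and the job is handed in when it is done.

```bash
mkdir -p pics; python3 - <<'E'
from station import ctrl
import cv2,numpy as np,json,pickle
s=ctrl.read_state();print(s['time'],s['ee_pos'],np.round(s['ee_rot'],3).tolist(),s['gripper_width'])
for n in("scene","side","wrist"):
    c=ctrl.camera(n);pickle.dump(c,open(f'pics/{n}0.pkl','wb'));cv2.imwrite(f'pics/{n}0.png',c['pixels'][:,:,::-1])
    print(n,np.round(c['K'],1).tolist(),c['distortion'],c['xyz'],np.round(c['rotation'],3).tolist())
E
```

```text
0.0 [0.16984688 0.6526306  0.24891357] [[-0.001, -0.968, 0.252], [-0.002, 0.252, 0.968], [-1.0, 0.0, -0.002]] 0.9994216318072301
scene [[480.0, 0.0, 312.5], [0.0, 480.0, 232.6], [0.0, 0.0, 1.0]] [0.03070602 0.         0.         0.         0.        ] [ 0.94502239 -0.48421123  0.6642575 ] [[0.785, 0.409, -0.466], [0.62, -0.537, 0.572], [-0.016, -0.738, -0.675]]
side [[599.4, 0.0, 314.2], [0.0, 599.4, 240.8], [0.0, 0.0, 1.0]] [-0.18766322  0.          0.          0.          0.        ] [ 0.46903304 -0.88011468  0.87156866] [[0.994, -0.079, 0.077], [-0.11, -0.665, 0.739], [-0.007, -0.742, -0.67]]
wrist [[335.5, 0.0, 318.9], [0.0, 335.5, 240.9], [0.0, 0.0, 1.0]] [0.02130995 0.         0.         0.         0.        ] [0.10562315 0.67037081 0.37348754] [[0.253, 0.933, 0.255], [0.967, -0.244, -0.068], [-0.001, 0.264, -0.964]]
```

View pics/scene0.png

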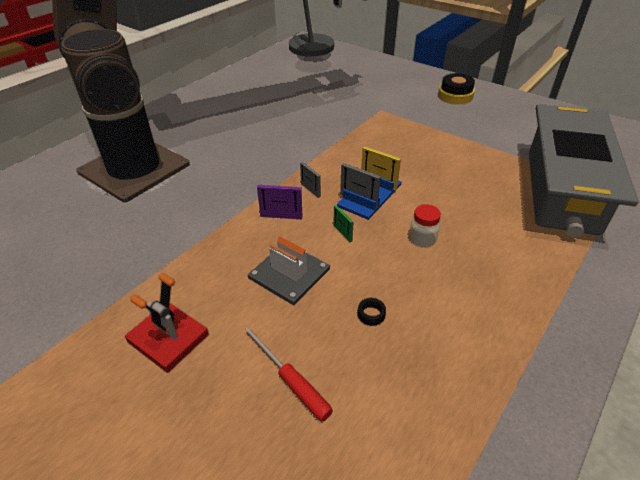

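View pics/side0.png

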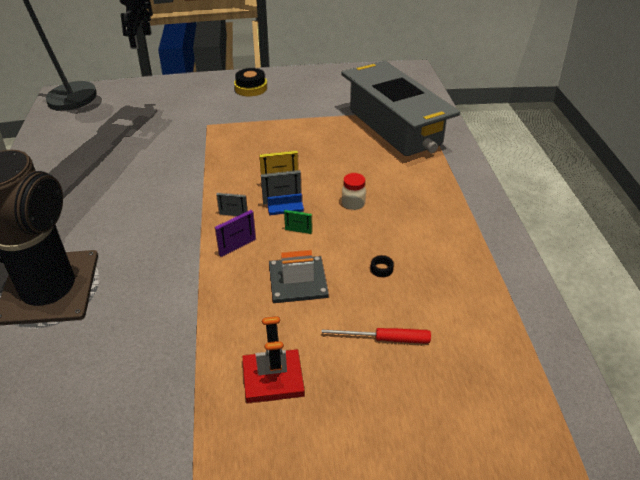

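Candidates for the cover:
- Grey plate at scene (360,183) / side (282,188): in the blue rack and the larger grey one. This fits.
- Small grey plate at scene (311,180) / side (232,204): too small and not in the rack.
- Purple plate at scene (280,202) and green plate at scene (343,223): excluded by colour.

Next, an enlarged crop to confirm.

```bash
cat > h.py <<'E'
import cv2,numpy as np,pickle
def load(n): return pickle.load(open(f'pics/{n}.pkl','rb'))
def ray(c,p):
    q=cv2.undistortPoints(np.array([[p]],float),c['K'],np.array(c['distortion']))[0,0]
    d=c['rotation']@np.array([q[0],q[1],1]);return np.array(c['xyz']),d/np.linalg.norm(d)
def plane(c,p,z):
    o,d=ray(c,p);return o+d*(z-o[2])/d[2]
def tri(c1,p1,c2,p2):
    o1,d1=ray(c1,p1);o2,d2=ray(c2,p2)
    t=np.linalg.lstsq(np.stack([d1,-d2],1),o2-o1,rcond=None)[0]
    a,b=o1+t[0]*d1,o2+t[1]*d2;return (a+b)/2,np.linalg.norm(a-b)
E
python3 - <<'E'
from h import *
a=load('scene0')['pixels'];b=load('side0')['pixels']
def crop(im,x,y,w,h): return cv2.resize(im[y:y+h,x:x+w],(400,300),interpolation=cv2.INTER_CUBIC)
# scale 4 (100x75)
im=np.vstack([np.hstack([crop(a,310,142,100,75),crop(b,240,142,100,75)]),np.hstack([crop(a,240,228,100,75),crop(b,250,237,100,75)])])
cv2.imwrite('pics/crop1.png',im[:,:,::-1])
for n,im in(('scene',a),('side',b)):
    hsv=cv2.cvtColor(im,cv2.COLOR_RGB2HSV)
    for col,lo,hi in(('orange',(8,200,120),(15,255,255)),('red',(0,180,80),(4,255,255)),('blue',(105,150,60),(125,255,255))):
        m=cv2.inRange(hsv,lo,hi);k,l,st,ce=cv2.connectedComponentsWithStats(m)
        print(n,col,[(st[i].tolist(),np.round(ce[i],1).tolist()) for i in range(1,k) if st[i,4]>25])
E
```

```text
scene orange [([278, 237, 27, 18, 138], [290.7, 245.3]), ([270, 244, 26, 15, 40], [282.8, 251.4]), ([159, 274, 15, 11, 87], [166.0, 279.1]), ([131, 295, 15, 12, 98], [137.9, 300.9])]
scene red [([8, 0, 14, 11, 42], [13.1, 2.5]), ([0, 23, 54, 19, 187], [25.7, 31.8]), ([15, 40, 41, 14, 118], [32.8, 46.2]), ([0, 53, 21, 9, 43], [9.6, 56.5]), ([415, 204, 26, 22, 416], [427.5, 214.3]), ([125, 304, 82, 64, 2145], [165.7, 337.4]), ([279, 364, 53, 57, 1077], [305.3, 391.9])]
scene blue [([418, 14, 52, 26, 603], [443.5, 26.5]), ([338, 178, 56, 41, 830], [365.6, 200.1])]
side orange [([282, 250, 30, 7, 130], [296.3, 253.4]), ([262, 317, 18, 7, 93], [270.4, 320.0]), ([265, 342, 18, 7, 97], [273.6, 345.0])]
side red [([344, 173, 21, 17, 280], [354.2, 180.8]), ([376, 328, 55, 15, 661], [403.6, 334.9]), ([243, 350, 61, 49, 1780], [272.4, 377.7])]
side blue [([159, 23, 27, 27, 518], [172.4, 36.3]), ([267, 193, 36, 21, 546], [284.3, 203.2])]
```

View pics/crop1.png

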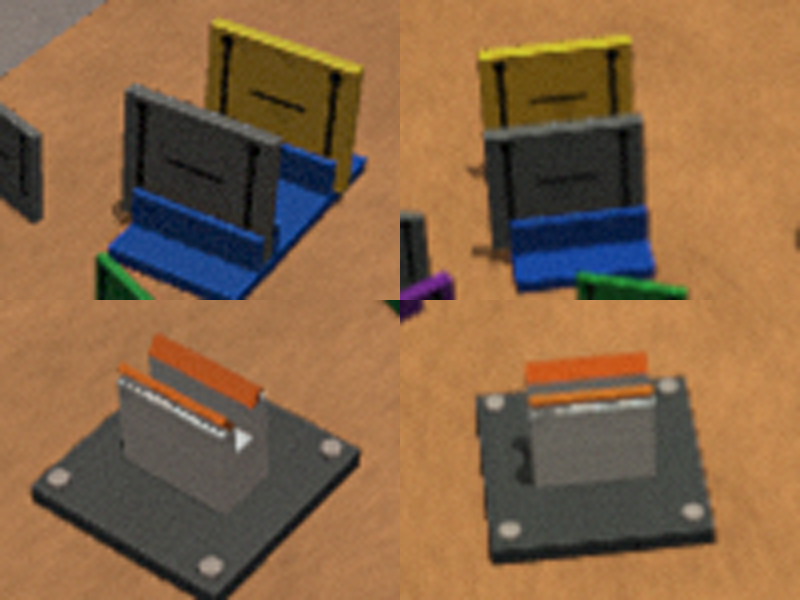

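The crop confirms it: the large grey plate with black trim in the rack's near slot (scene about (360,183)) is the cover. Next I'll cast rays from the corners.

```bash
python3 - <<'E'
from h import *
a,b=load('scene0'),load('side0')
A=lambda u,v,x,y:((u+.5)/4-.5+x,(v+.5)/4-.5+y)
np.set_printoptions(precision=4,suppress=True)
def rep(name,P): 
    P=np.array(P);d=P[1]-P[0];print(name,P.tolist() and np.round(P,4).tolist(),'mid',P[:2].mean(0),'len',np.linalg.norm(d[:2]),'ang',np.degrees(np.arctan2(d[1],d[0])))
L,R=A(126,90,310,142),A(274,143,310,142)   # front top edge scene
l,r=A(87,132,240,142),A(243,121,240,142)
rep('cover scene z.09',[plane(a,L,.09),plane(a,R,.09)])
rep('cover side z.09',[plane(b,l,.09),plane(b,r,.09)])
print('tri',tri(a,L,b,l),tri(a,R,b,r))
# foot corners top z=.012
f=[A(33,188,240,228),A(215,294,240,228),A(360,150,240,228)]
F=[plane(a,p,.012) for p in f];rep('foot scene front',F[:2]);print('ctr',(F[0]+F[2])/2)
g=[A(91,252,250,237),A(314,234,250,237),A(286,78,250,237),A(77,95,250,237)]
G=[plane(b,p,.012) for p in g];rep('foot side front',G[:2]);print('ctr',sum(G)/4)
# screws, scene + side
S=[(58,178,110,229),(210,266,293,211),(331,147,268,85)]
for s in S: print('screw',plane(a,A(s[0],s[1],240,228),.012),plane(b,A(s[2],s[3],250,237),.012))
ga,ga2=tri(a,(166,279.1),b,(270.4,320)),tri(a,(137.9,300.9),b,(273.6,345))
print('grips',ga,ga2,'mid',(ga[0]+ga2[0])/2,'d',ga[0]-ga2[0])
for n,c in(('scene',a),('side',b)):
    hsv=cv2.cvtColor(c['pixels'],cv2.COLOR_RGB2HSV);m=cv2.inRange(hsv,(0,150,50),(6,255,255))
    if n=='scene': m[:,220:]=0;m[:300]=0
    else: m[:,320:]=0;m[:345]=0
    cn=max(cv2.findContours(m,0,2)[0],key=cv2.contourArea);h=cv2.convexHull(cn);p=cv2.approxPolyDP(h,4,True)[:,0]
    print(n,[(q.tolist(),np.round(plane(c,q.astype(float),.02),3)[:2].tolist()) for q in p])
E
```

```text
cover scene z.09 [[0.4651, 0.2056, 0.09], [0.5521, 0.2123, 0.09]] mid [0.5086 0.209  0.09  ] len 0.08726390135262498 ang 4.406738444299506
cover side z.09 [[0.4657, 0.2146, 0.09], [0.553, 0.2143, 0.09]] mid [0.5094 0.2145 0.09  ] len 0.0873695357014698 ang -0.19847179443178958
tri (array([0.4661, 0.2052, 0.0936]), np.float64(0.005101927605345714)) (array([0.5529, 0.2111, 0.0917]), np.float64(0.0010358222198300232))
foot scene front [[0.4715, -0.0933, 0.012], [0.5782, -0.0902, 0.012]] mid [ 0.5249 -0.0918  0.012 ] len 0.10675297997534683 ang 1.674254589639082
ctr [ 0.5241 -0.038   0.012 ]
foot side front [[0.4683, -0.0918, 0.012], [0.577, -0.0925, 0.012]] mid [ 0.5226 -0.0922  0.012 ] len 0.10873525598127529 ang -0.36823913488122223
ctr [ 0.5223 -0.0367  0.012 ]
screw [ 0.4763 -0.0818  0.012 ] [ 0.4784 -0.0777  0.012 ]
screw [ 0.5663 -0.0794  0.012 ] [ 0.5687 -0.076   0.012 ]
screw [0.5646 0.0107 0.012 ] [0.5666 0.0145 0.012 ]
grips (array([ 0.4628, -0.243 ,  0.1273]), np.float64(0.0017170348892739725)) (array([ 0.4647, -0.295 ,  0.1278]), np.float64(0.001475678605736094)) mid [ 0.4637 -0.269   0.1275] d [-0.0019  0.052  -0.0005]
scene [([169, 303], [0.415, -0.228]), ([204, 326], [0.5, -0.225]), ([207, 334], [0.515, -0.232]), ([166, 371], [0.516, -0.316]), ([125, 335], [0.411, -0.314])]
side [([296, 349], [0.503, -0.223]), ([303, 395], [0.506, -0.32]), ([247, 402], [0.412, -0.324]), ([243, 355], [0.408, -0.226])]
```

Measured positions:

| Item | x, y (m) | Yaw |
|---|---|---|
| Cover | (0.509, 0.215) | about +1.5° |
| Cradle | (0.523, -0.037) | about +1° |
| Clip | (0.464, -0.269), grips at z 0.127 (expected 0.126) | about +2° |

The sizes agree with those given. I'll move above the cover and look from there.

```bash
python3 -m inch '[1,339,-437,-20,16,1,339,-437,-20,16,1,339,-437,-20,16,1,339,-437,-20,16,1,339,-437,-20,16]'
```

```text
time: 0.78
ee_pos: [0.3621, 0.4045, 0.2382]
ee_rot: [[-0.0, -1.0, -0.025], [-0.002, -0.025, 1.0], [-1.0, 0.0, -0.002]]
force: [0.9, 0.5, 0.2]
gripper_width: 0.999
```

```bash
python3 -m inch '[1,147,-189,-48,0,1,147,-189,-48,0,1,147,-189,-48,0,1,147,-189,-48,0,1,147,-189,-48,0]'
cat > look.py <<'E'
from station import ctrl
import sys,cv2,pickle
n,o=sys.argv[1:];c=ctrl.camera(n);pickle.dump(c,open(f'pics/{o}.pkl','wb'));cv2.imwrite(f'pics/{o}.png',c['pixels'][:,:,::-1])
s=ctrl.read_state();print(s['time'],s['ee_pos'].round(4) if hasattr(s['ee_pos'],'round') else s['ee_pos'],s['gripper_width'])
E
python3 look.py wrist w1
```

```text
time: 1.4
ee_pos: [0.5103, 0.2123, 0.1888]
ee_rot: [[-0.002, -1.0, -0.019], [-0.003, -0.019, 1.0], [-1.0, 0.002, -0.003]]
force: [-0.3, 0.3, 0.4]
gripper_width: 0.998
1.45 [0.5095 0.214  0.1893] 0.9974133959672515
```

View pics/w1.png

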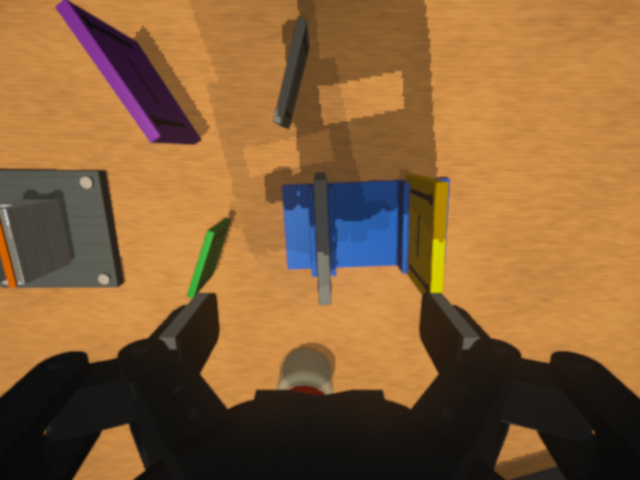

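The wrist view shows the grey cover between the fingers, its top edge running from (320,176) to (324,303). The yellow spare is at (435,235), just outside the right finger, and the cradle foot screws are at (86,183) and (103,279).

```bash
python3 - <<'E'
from h import *
c=load('w1')
m=c['pixels'].astype(int)
for v in (185,215,240,270,298):
    r=m[v,300:350]; print(v,[ (300+i) for i in range(50) if r[i].max()-r[i].min()<14 and r[i].max()>60])
for p in((320,176),(324.5,303)): print(plane(c,p,.09))
for p in((86,183),(103,279)): print('screw',plane(c,p,.012))
for p in((440,178),(436,292)): print('spare',plane(c,p,.09))
E
```

```text
185 [314, 315, 316, 317, 318, 319, 320, 321, 322, 323, 324, 325]
215 [315, 316, 317, 318, 319, 320, 321, 322, 323, 324, 325, 326, 327]
240 [317, 318, 319, 320, 321, 322, 323, 324, 325, 326, 327, 328]
270 [318, 330]
298 []
[0.46079603 0.2125714  0.09      ]
[0.55147838 0.21756171 0.09      ]
screw [0.477032   0.00670845 0.012     ]
screw [0.56753415 0.00785115 0.012     ]
spare [0.46076072 0.2910323  0.09      ]
spare [0.54123592 0.29726733 0.09      ]
```

```bash
python3 -m inch '[1,-3,1,-60,1,1,-3,1,-110,1,1,-3,1,-124,1,1,-3,1,-124,1,-1,-3,1,-124,1]' && python3 -m inch '[-1,0,0,0,0,-1,0,0,0,0,-1,0,0,0,0,-1,0,0,0,0,-1,0,0,0,0]'
```

```text
time: 2.08
ee_pos: [0.5082, 0.2159, 0.0678]
ee_rot: [[0.002, -0.999, -0.039], [-0.001, -0.039, 0.999], [-1.0, -0.002, -0.001]]
force: [-0.1, -0.5, 1.3]
gripper_width: 0.816
time: 2.7
ee_pos: [0.5085, 0.2156, 0.0684]
ee_rot: [[0.003, -0.999, -0.04], [-0.002, -0.04, 0.999], [-1.0, -0.003, -0.002]]
force: [-1.2, -2.3, 4.0]
gripper_width: 0.1
```

Gripped (opening 8.5 mm, as expected). I'll lift it and carry it above the cradle.

```bash
python3 -m inch '[-1,0,0,60,0,-1,0,0,110,0,-1,0,-60,110,-1,-1,0,-120,110,-1,-1,4,-180,110,-1]' && python3 -m inch '[-1,14,-72,0,0,-1,14,-72,0,0,-1,14,-72,0,0,-1,14,-72,0,0,-1,14,-72,0,0]'; python3 look.py wrist w2;python3 look.py side s2;python3 look.py scene c2
python3 - <<'E'
from h import *
w=load('w2')['pixels'];s=load('s2')['pixels'][170:310,220:380];c=load('c2')['pixels'][170:310,210:370]
r=lambda i:cv2.resize(i,(400,300),interpolation=cv2.INTER_CUBIC)
cv2.imwrite('pics/m2.png',np.vstack([np.hstack([r(w[:,:]),r(w[180:360,200:440])]),np.hstack([r(s),r(c)])])[:,:,::-1])
E
```

```text
time: 3.32
ee_pos: [0.5118, 0.0345, 0.1778]
ee_rot: [[0.003, -1.0, -0.023], [-0.001, -0.023, 1.0], [-1.0, -0.003, -0.001]]
force: [0.9, -0.5, -1.4]
gripper_width: 0.101
time: 3.95
ee_pos: [0.5255, -0.0359, 0.1776]
ee_rot: [[0.002, -1.0, -0.025], [-0.0, -0.025, 1.0], [-1.0, -0.002, -0.0]]
force: [0.5, -0.4, -1.3]
gripper_width: 0.098
4.0 [ 0.5256 -0.0361  0.1777] 0.09679458692011905
4.05 [ 0.5256 -0.0363  0.1777] 0.09679433221866557
4.1 [ 0.5257 -0.0365  0.1778] 0.09692686194141312
```

View pics/m2.png

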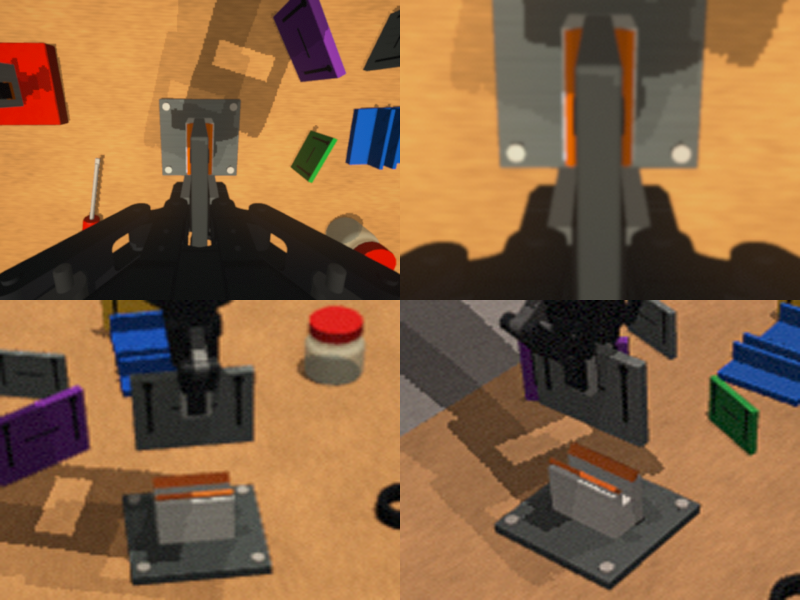

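Side and scene views: the cover hangs level above the cradle. Wrist view: it lies over the slot, with foot screws near (265,168), (374,170), (269,272) and (368,272). Now the relative offset.

```bash
python3 - <<'E'
from h import *
np.set_printoptions(precision=4,suppress=True)
w,s,c=load('w2'),load('s2'),load('c2')
hs=cv2.cvtColor(w['pixels'],cv2.COLOR_RGB2GRAY).astype(float)
P=[]
for u,v in((265,168),(374,170),(269,272),(368,272)):
    t=hs[v-9:v+10,u-9:u+10];m=(t>t.max()*.8);y,x=np.nonzero(m);p=(u-9+x.mean(),v-9+y.mean());q=plane(w,p,.012);P.append(q);print(p,q)
P=np.array(P);print('wrist ctr',P.mean(0),'yaw',np.degrees(np.arctan2(*(P[2]+P[3]-P[0]-P[1])[[1,0]])),np.degrees(np.arctan2(*(P[1]+P[3]-P[0]-P[2])[[1,0]]))-90)
S=lambda u,v:(220+u*.4,170+(v-300)*140/300)
C=lambda u,v:(210+(u-400)*.4,170+(v-300)*140/300)
# near-face bottom corners of held cover
print('side cover bottom front',plane(s,S(137,448),.12),plane(s,S(254,440),.12))
print('scene right bottom front',plane(c,C(640,442),.12),'right top', plane(c,C(641,361),.20),'side tops',plane(s,S(134,371),.2),plane(s,S(252,371),.2))
Q=[plane(s,S(*p),.012) for p in((141,562),(257,557),(242,490),(136,495))];print('side screws',np.array(Q),np.mean(Q,0))
R=[plane(c,C(*p),.012) for p in((509,520),(606,567),(683,505))];print('scene screws',np.array(R),(R[0]+R[2])/2)
E
```

```text
(np.float64(265.31775700934577), np.float64(170.33644859813083)) [ 0.4781 -0.0817  0.012 ]
(np.float64(373.2882882882883), np.float64(170.93693693693695)) [0.4764 0.0096 0.012 ]
(np.float64(269.05882352941177), np.float64(271.6470588235294)) [ 0.5694 -0.08    0.012 ]
(np.float64(368.4024390243902), np.float64(272.2073170731707)) [0.5677 0.0113 0.012 ]
wrist ctr [ 0.5229 -0.0352  0.012 ] yaw 1.0651691279674047 1.0443345208518338
side cover bottom front [ 0.482  -0.0378  0.12  ] [ 0.5706 -0.0377  0.12  ]
scene right bottom front [ 0.5667 -0.0365  0.12  ] right top [ 0.5686 -0.0347  0.2   ] side tops [ 0.4843 -0.0302  0.2   ] [ 0.5688 -0.0404  0.2   ]
side screws [[ 0.4773 -0.0732  0.012 ]
 [ 0.5684 -0.0775  0.012 ]
 [ 0.5667  0.0121  0.012 ]
 [ 0.4788  0.0155  0.012 ]] [ 0.5228 -0.0308  0.012 ]
scene screws [[ 0.4765 -0.0833  0.012 ]
 [ 0.5674 -0.0799  0.012 ]
 [ 0.5679  0.0089  0.012 ]] [ 0.5222 -0.0372  0.012 ]
```

```bash
python3 -m inch '[-1,-1,1,-20,0,-1,-1,1,-40,0,-1,-1,1,-50,0,-1,-1,1,-58,0,-1,-1,1,-62,0]'
```

```text
time: 4.72
ee_pos: [0.5249, -0.0355, 0.1158]
ee_rot: [[0.003, -1.0, -0.024], [-0.001, -0.024, 1.0], [-1.0, -0.003, -0.001]]
force: [0.3, -0.3, -0.2]
gripper_width: 0.096
```

```bash
python3 -m inch '[-1,0,0,-4,0,-1,0,0,-8,0,-1,0,0,-10,0,-1,0,0,-12,0]'; python3 look.py side s3;python3 look.py wrist w3
```

```text
time: 5.22
ee_pos: [0.525, -0.0355, 0.1037]
ee_rot: [[0.003, -1.0, -0.024], [-0.001, -0.024, 1.0], [-1.0, -0.003, -0.001]]
force: [0.7, 0.5, -0.9]
gripper_width: 0.099
5.275 [ 0.5248 -0.0355  0.1035] 0.09840224953548074
5.325 [ 0.5248 -0.0355  0.1036] 0.09798734692188692
```

```bash
python3 -m inch '[-1,0,0,-1,0,-1,0,0,-2,0,-1,0,0,-2,0]'; python3 -m inch '[-1,0,0,-1,0,-1,0,0,-2,0,-1,0,0,-3,0]'
```

```text
time: 5.7
ee_pos: [0.5251, -0.0356, 0.1034]
ee_rot: [[0.002, -1.0, -0.025], [-0.001, -0.025, 1.0], [-1.0, -0.002, -0.001]]
force: [-4.7, 0.5, 7.0]
gripper_width: 0.099
time: 6.08
ee_pos: [0.5254, -0.0356, 0.1034]
ee_rot: [[0.0, -1.0, -0.025], [-0.001, -0.025, 1.0], [-1.0, -0.0, -0.001]]
force: [-9.8, 1.6, 20.3]
gripper_width: 0.097
```

The floor is reached at TCP z 0.1034 (0.103 expected). I'll relieve the push and check the centring before letting go.

```bash
python3 -m inch '[-1,0,0,1,0,-1,0,0,0,0]'; python3 look.py side s3;python3 look.py scene c3
python3 - <<'E'
from h import *
s=load('s3')['pixels'][200:310,245:345];c=load('c3')['pixels'][200:310,240:340]
r=lambda i:cv2.resize(i,(400,440),interpolation=cv2.INTER_CUBIC)
cv2.imwrite('pics/m3.png',np.hstack([r(s),r(c)])[:,:,::-1])
E
```

```text
time: 6.32
ee_pos: [0.5257, -0.0357, 0.1034]
ee_rot: [[0.002, -1.0, -0.025], [-0.001, -0.025, 1.0], [-1.0, -0.002, -0.001]]
force: [-0.3, 0.1, -0.7]
gripper_width: 0.097
6.375 [ 0.5257 -0.0357  0.1034] 0.09687872980971651
6.425 [ 0.5257 -0.0357  0.1035] 0.09908305744422075
```

View pics/m3.png

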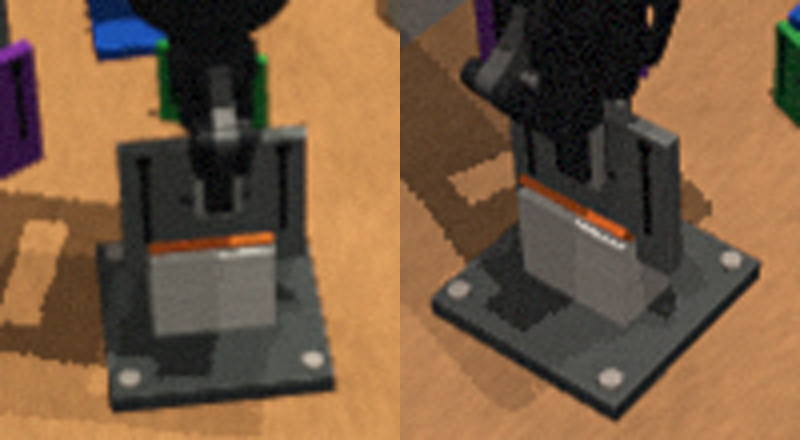

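Side view: the cover stands home in the slot, overhanging the lip about 28 px on the left and 32 px on the right at 2 px/mm, so it is about 1 mm off in x. I'll check that with rays.

```bash
python3 - <<'E'
from h import *
s=load('s3');c=load('c3')
S=lambda u,v:((u+.5)/4-.5+245,(v+.5)/4-.5+200)
C=lambda u,v:((u-400+.5)/4-.5+240,(v+.5)/4-.5+200)
for n,p,z in(('cover TL',(118,147),.125),('cover TR',(304,136),.125),('blk L bottom',(155,335),.012),('blk R bottom',(275,324),.012)): print(n,plane(s,S(*p),z))
print('scene TR',plane(c,C(671,144),.125),'TL',plane(c,C(512,95),.125)); print('blk',plane(c,C(528,268),.012),plane(c,C(625,325),.012))
E
```

```text
cover TL [ 0.48109872 -0.03566857  0.125     ]
cover TR [ 0.56871785 -0.03823635  0.125     ]
blk L bottom [ 0.4926557  -0.05067451  0.012     ]
blk R bottom [ 0.55274282 -0.05002221  0.012     ]
scene TR [ 0.57096887 -0.03800715  0.125     ] TL [ 0.4978741  -0.05510712  0.125     ]
blk [ 0.49274999 -0.05161683  0.012     ] [ 0.55156838 -0.05136792  0.012     ]
```

Both views put the cover 2–3 mm too far in +x. I'll lift it slightly, shift it -2.5 mm, then reseat and let go.

```bash
python3 -m inch '[-1,0,0,4,0,-1,-2.5,0,4,0,-1,-2.5,0,4,0,-1,-2.5,0,0,0,-1,-2.5,0,-2,0]'; python3 -m inch '[-1,0,0,-1,0,-1,0,0,-2,0]'; python3 -m inch '[-1,0,0,1,0,-0.5,0,0,1,0,-0.5,0,0,1,0,-0.5,0,0,1,0,-0.5,0,0,1,0]'
```

```text
time: 7.05
ee_pos: [0.5235, -0.0358, 0.1034]
ee_rot: [[-0.0, -1.0, -0.025], [-0.001, -0.025, 1.0], [-1.0, 0.0, -0.001]]
force: [-7.5, 1.2, 18.0]
gripper_width: 0.098
time: 7.3
ee_pos: [0.5236, -0.0359, 0.1034]
ee_rot: [[-0.002, -1.0, -0.026], [-0.001, -0.026, 1.0], [-1.0, 0.002, -0.001]]
force: [-7.1, 1.1, 15.8]
gripper_width: 0.095
time: 7.92
ee_pos: [0.5236, -0.0358, 0.1043]
ee_rot: [[-0.002, -1.0, -0.026], [-0.001, -0.026, 1.0], [-1.0, 0.002, -0.001]]
force: [0.4, -0.4, 0.8]
gripper_width: 0.255
```

```bash
python3 -m inch '[-0.5,0,0,50,0,0,0,0,100,0,1,0,-30,125,0,1,-30,-90,125,0,1,-60,-150,125,0]'; python3 -m inch '[1,0,-83,0,0,1,0,-83,0,0,1,0,-83,0,0,1,0,-83,0,0,1,0,-83,0,0]'; python3 look.py wrist w4; python3 look.py side s4; python3 look.py scene c4
python3 - <<'E'
from h import *
w=load('w4')['pixels'];s=load('s4')['pixels'][220:400,220:360];c=load('c4')['pixels'][210:300,240:340]
r=lambda i,a,b:cv2.resize(i,(a,b),interpolation=cv2.INTER_CUBIC)
cv2.imwrite('pics/m4.png',np.hstack([r(w[:,160:480],400,600),np.vstack([r(c,400,300),r(s[:105],400,300)])])[:,:,::-1])
E
```

```text
time: 8.55
ee_pos: [0.4673, -0.1788, 0.23]
ee_rot: [[-0.001, -1.0, -0.027], [-0.002, -0.027, 1.0], [-1.0, 0.001, -0.002]]
force: [1.5, -0.9, -0.8]
gripper_width: 0.997
time: 9.18
ee_pos: [0.4675, -0.2603, 0.2298]
ee_rot: [[-0.001, -1.0, -0.03], [-0.001, -0.03, 1.0], [-1.0, 0.001, -0.001]]
force: [0.8, -0.4, 0.3]
gripper_width: 0.997
9.225 [ 0.4675 -0.2605  0.2299] 1.0013904710275987
9.275 [ 0.4675 -0.2606  0.23  ] 0.9969008971349999
9.325 [ 0.4675 -0.2608  0.23  ] 1.0024638961228118
```

View pics/m4.png

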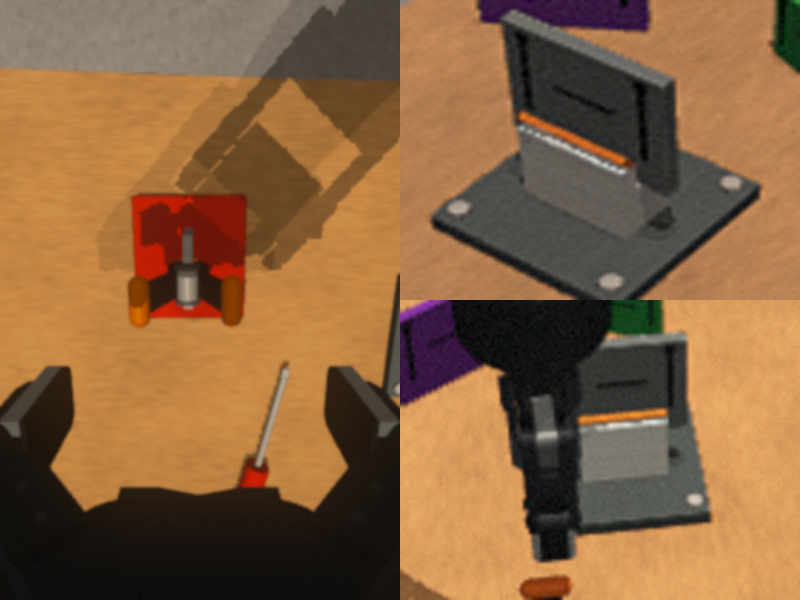

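The cover stands upright in the cradle. The clip's grips show at about (139,301) and (232,301) in the crop, in line with the jaws. Now locating both precisely.

```bash
python3 - <<'E'
from h import *
w,c,s=load('w4'),load('c4'),load('s4')
m=cv2.inRange(cv2.cvtColor(w['pixels'],cv2.COLOR_RGB2HSV),(6,180,60),(16,255,255));m[:200]=0;m[280:]=0
k,l,st,ce=cv2.connectedComponentsWithStats(m)
for i in range(1,k):
    if st[i,4]>100: print(st[i],ce[i],plane(w,ce[i],.127))
C=lambda u,v:((u-400+.5)/4-.5+240,(v+.5)*.3-.5+210)
A,B=plane(c,C(502,16),.125),plane(c,C(669,87),.125);print('cover front top',A,B,(A+B)/2)
A,B=plane(c,C(520,122),.07),plane(c,C(630,163),.07);print('lip',A,B,(A+B)/2)
print('grips tri', *[tri(w,p,load('side0'),q)[0] for p,q in zip([ce[i] for i in range(1,k) if st[i,4]>100],[(273.6,345),(270.4,320)])])
E
```

```text
[ 262  200   95   63 1681] [309.32897085 239.85246877] [ 0.4627537  -0.26661864  0.127     ]
[552 261   9  19 120] [556.10833333 270.16666667] [ 0.48007    -0.09052055  0.127     ]
cover front top [ 0.47856301 -0.04029123  0.125     ] [ 0.57050135 -0.03874523  0.125     ] [ 0.52453218 -0.03951823  0.125     ]
lip [ 0.49671234 -0.05500035  0.07      ] [ 0.55525343 -0.04884622  0.07      ] [ 0.52598289 -0.05192328  0.07      ]
grips tri [ 0.46741647 -0.26834445  0.0972533 ] [ 0.47430506 -0.11857674  0.07037208]
```

```bash
python3 - <<'E'
from h import *
w=load('w4')
h=cv2.cvtColor(w['pixels'],cv2.COLOR_RGB2HSV)
m=cv2.inRange(h,(6,180,60),(16,255,255));P=[]
for x0,x1 in((255,285),(330,360)):
    t=np.zeros_like(m);t[218:265,x0:x1]=m[218:265,x0:x1];t=cv2.morphologyEx(t,cv2.MORPH_OPEN,np.ones((3,3)))
    y,x=np.nonzero(t);p=((x.min()+x.max())/2,(y.min()+y.max())/2);q=plane(w,p,.126);P.append(q);print(p,x.min(),x.max(),y.min(),y.max(),q)
print((P[0]+P[1])/2,P[1]-P[0])
E
```

```text
(np.float64(271.5), np.float64(240.5)) 262 281 219 262 [ 0.46426207 -0.29328507  0.126     ]
(np.float64(345.5), np.float64(240.5)) 336 355 220 261 [ 0.46276674 -0.24113551  0.126     ]
[ 0.46351441 -0.26721029  0.126     ] [-0.00149532  0.05214956  0.        ]
```

```bash
python3 -m inch '[1,-4,-7,0,0,1,-4,-7,-55,0,1,-4,-7,-95,0,1,-4,-7,-108,0,1,-4,-7,-108,0]'; python3 look.py wrist w5
python3 - <<'E'
from h import *
w=load('w5')['pixels'];cv2.imwrite('pics/m5.png',w[100:,100:540,::-1])
E
```

```text
time: 9.95
ee_pos: [0.4634, -0.268, 0.1219]
ee_rot: [[-0.001, -1.0, -0.029], [-0.001, -0.029, 1.0], [-1.0, 0.001, -0.001]]
force: [-0.2, -0.1, 0.2]
gripper_width: 1.003
10.0 [ 0.4642 -0.2685  0.1232] 0.9978990244770193
```

View pics/m5.png

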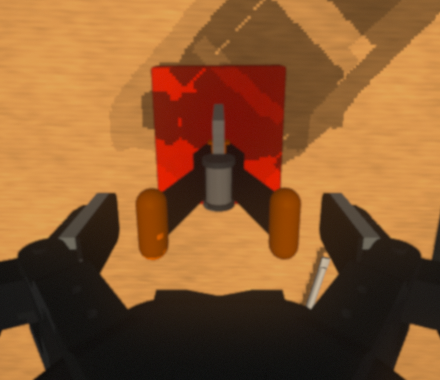

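The fingers straddle the grips symmetrically, with grip bars at crop columns 152 and 284 and pads at 118 and 321. Squeezing now.

```bash
python3 -m inch '[-1,0,0,0,0,-1,0,0,0,0,-1,0,0,0,0,-1,0,0,0,0,-1,0,0,0,0]'; python3 -m inch '[-1,0,0,0,0,-1,0,0,0,0,-1,0,0,0,0]'
```

```text
time: 10.62
ee_pos: [0.4701, -0.275, 0.1339]
ee_rot: [[0.017, -0.999, -0.03], [-0.02, -0.03, 0.999], [-1.0, -0.016, -0.02]]
force: [-0.9, -3.4, 22.4]
gripper_width: 0.328
time: 11.0
ee_pos: [0.4705, -0.2753, 0.1345]
ee_rot: [[0.018, -0.999, -0.03], [-0.021, -0.03, 0.999], [-1.0, -0.017, -0.021]]
force: [1.1, -0.6, 5.3]
gripper_width: 0.32
```

The tool was pushed up 12 mm and the opening is 27 mm where 31 was expected. I'll look before going on.

```bash
python3 look.py wrist w6; python3 look.py side s6; python3 look.py scene c6
python3 - <<'E'
from h import *
w=load('w6')['pixels'];s=load('s6')['pixels'][280:410,210:340];c=load('c6')['pixels'][235:375,95:235]
r=lambda i,a,b:cv2.resize(i,(a,b),interpolation=cv2.INTER_CUBIC)
cv2.imwrite('pics/m6.png',np.hstack([r(w[100:460,200:440],400,600),np.vstack([r(c,400,300),r(s,400,300)])])[:,:,::-1])
E
```

```text
11.05 [ 0.4705 -0.2753  0.1345] 0.3178819509198508
11.1 [ 0.4705 -0.2753  0.1344] 0.3165297443702739
11.15 [ 0.4705 -0.2753  0.1344] 0.32265641733249145
```

View pics/m6.png

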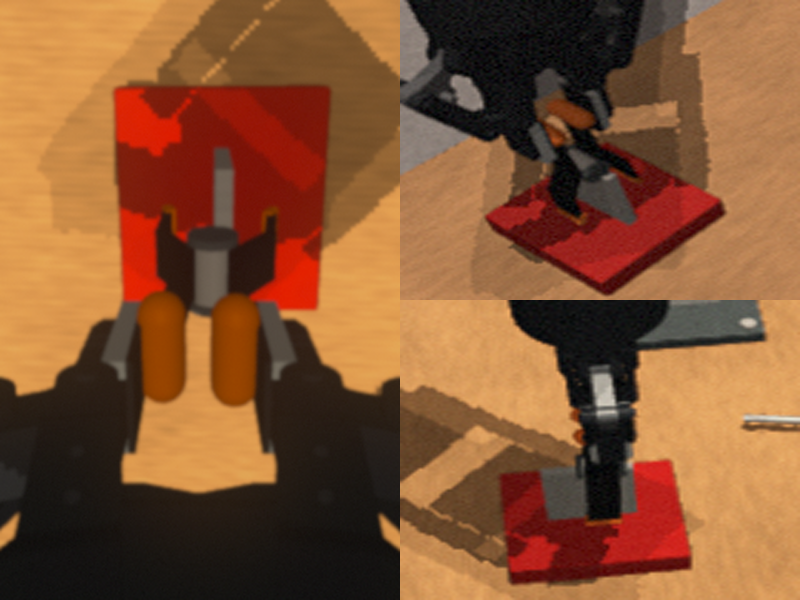

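The clip is squeezed wide open with both grips between the pads. In the wrist crop the jaws are at columns 170 and 268 and the fin at 222, clear of both. Friction from the forward-swinging pads explains the lift. I'll raise it straight up.

```bash
python3 -m inch '[-1,0,0,8,0,-1,0,0,25,0,-1,0,0,50,0,-1,0,0,80,0,-1,0,0,110,0]'; python3 -m inch '[-1,0,0,0,0,-1,0,0,0,0]';python3 look.py wrist w7; python3 look.py side s7; python3 look.py scene c7
python3 - <<'E'
from h import *
w=load('w7')['pixels'];s=load('s7')['pixels'][230:390,190:350];c=load('c7')['pixels'][175:335,75:235]
r=lambda i,a,b:cv2.resize(i,(a,b),interpolation=cv2.INTER_CUBIC)
cv2.imwrite('pics/m7.png',np.hstack([r(w[100:460,200:440],400,600),np.vstack([r(c,400,300),r(s,400,300)])])[:,:,::-1])
E
```

```text
time: 11.78
ee_pos: [0.4702, -0.275, 0.2457]
ee_rot: [[0.017, -0.999, -0.03], [-0.02, -0.03, 0.999], [-1.0, -0.016, -0.02]]
force: [-0.4, -0.8, -1.4]
gripper_width: 0.318
time: 12.02
ee_pos: [0.4697, -0.2744, 0.2448]
ee_rot: [[0.016, -0.999, -0.03], [-0.019, -0.03, 0.999], [-1.0, -0.015, -0.019]]
force: [0.8, 0.0, -0.6]
gripper_width: 0.319
12.075 [ 0.4695 -0.2743  0.244 ] 0.31889645974346387
12.125 [ 0.4695 -0.2743  0.2437] 0.32457429639118773
12.175 [ 0.4695 -0.2743  0.2437] 0.3208218798793909
```

View pics/m7.png

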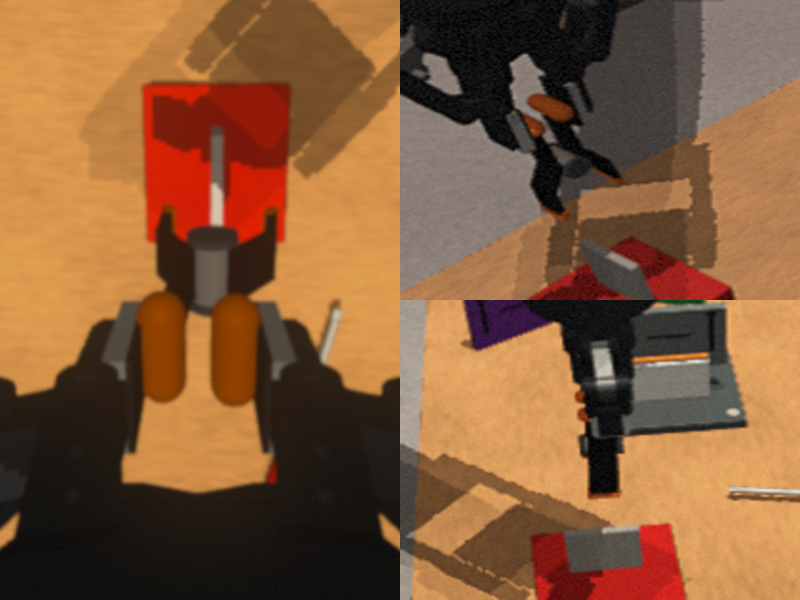

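The clip is off the fin, held open, and unchanged in the wrist view (pin at crop (212,270), jaw tips at (170,212) and (268,212)). I'll triangulate the pads to plan the final placing.

```bash
python3 - <<'E'
from h import *
np.set_printoptions(precision=4,suppress=True)
w,c,s=load('w7'),load('c7'),load('s7')
def blobs(c,box):
    x0,y0,x1,y1=box
    h=cv2.cvtColor(c['pixels'],cv2.COLOR_RGB2HSV);m=cv2.inRange(h,(6,170,50),(17,255,255));t=np.zeros_like(m);t[y0:y1,x0:x1]=m[y0:y1,x0:x1]
    k,l,st,ce=cv2.connectedComponentsWithStats(t);return [(st[i].tolist(),ce[i].round(1).tolist()) for i in range(1,k) if st[i,4]>4]
print('scene',blobs(c,(115,215,175,300)));print('side',blobs(s,(250,270,290,340)));print('wrist',blobs(w,(290,215,375,350)))
for p in((302.5,227.5),(361.5,227.5)):
    for z in (.15,.145): print(plane(w,p,z))
wl,wr=(302.5,227.5),(361.5,227.5)
print('near(-y)',tri(w,wl,c,(137,291)),'far',tri(w,wr,c,(162.5,271.5)))
print('pin top at z=.20',plane(w,(327,262),.20))
E
```

```text
scene [([126, 225, 18, 15, 156], [135.1, 231.9]), ([124, 236, 9, 12, 56], [128.1, 242.1]), ([153, 265, 12, 9, 26], [159.3, 269.5]), ([132, 285, 11, 8, 35], [138.4, 288.9])]
side [([260, 278, 4, 8, 24], [261.5, 281.2]), ([261, 288, 5, 8, 25], [262.8, 291.4]), ([263, 313, 3, 2, 5], [263.8, 313.6]), ([265, 330, 13, 6, 44], [270.8, 333.6])]
wrist [([343, 215, 30, 39, 297], [363.2, 234.0]), ([290, 221, 22, 38, 260], [299.9, 236.1]), ([290, 272, 23, 72, 1493], [300.5, 307.6]), ([325, 274, 32, 72, 1902], [340.3, 309.9])]
[ 0.4559 -0.287   0.15  ]
[ 0.4572 -0.2873  0.145 ]
[ 0.4546 -0.2476  0.15  ]
[ 0.4558 -0.247   0.145 ]
near(-y) (array([ 0.4587, -0.2883,  0.1382]), np.float64(0.0011965506255761395)) far (array([ 0.4578, -0.2445,  0.1394]), np.float64(0.0037696331337972147))
pin top at z=.20 [ 0.4618 -0.2706  0.2   ]
```

```bash
python3 - <<'E'
from h import *
np.set_printoptions(precision=4,suppress=True)
w,c,s=load('w7'),load('c7'),load('s7')
for z in(.238,.243): print('grips',plane(w,(299,308.5),z),plane(w,(341,310),z))
print('near pad scene/side',tri(c,(138.4,288.9),s,(270.8,333.6)))
print('pin ends',plane(w,(327,240),.195),plane(w,(327,286),.195))
print('grip scene/side far,near',tri(c,(135.1,231.9),s,(261.5,281.2)),tri(c,(128.1,242.1),s,(262.8,291.4)))
E
```

```text
grips [ 0.4697 -0.2825  0.238 ] [ 0.4698 -0.2645  0.238 ]
grips [ 0.4671 -0.2822  0.243 ] [ 0.4671 -0.2648  0.243 ]
near pad scene/side (array([ 0.4621, -0.2866,  0.1452]), np.float64(0.0025736302867376943))
pin ends [ 0.4511 -0.271   0.195 ] [ 0.4779 -0.27    0.195 ]
grip scene/side far,near (array([ 0.4553, -0.2591,  0.2331]), np.float64(0.0047924322581199535)) (array([ 0.4562, -0.2732,  0.2257]), np.float64(0.005201610996279567))
```

```bash
python3 -m inch '[-1,0,0,25,0,-1,15,60,25,0,-1,30,118,25,0,-1,45,176,25,-0.5,-1,59,232,25,-0.5]'; python3 -m inch '[-1,0,0,0,0,-1,0,0,0,0]';python3 look.py wrist w8; python3 look.py side s8; python3 look.py scene c8
python3 - <<'E'
from h import *
w=load('w8')['pixels'];s=load('s8')['pixels'][150:310,220:380];c=load('c8')['pixels'][150:310,210:370]
r=lambda i,a,b:cv2.resize(i,(a,b),interpolation=cv2.INTER_CUBIC)
cv2.imwrite('pics/m8.png',np.hstack([r(w[100:460,200:440],400,600),np.vstack([r(c,400,300),r(s,400,300)])])[:,:,::-1])
E
```

```text
time: 12.8
ee_pos: [0.5282, -0.0403, 0.2675]
ee_rot: [[0.012, -1.0, -0.021], [-0.017, -0.021, 1.0], [-1.0, -0.012, -0.018]]
force: [0.7, -0.2, -1.2]
gripper_width: 0.319
time: 13.05
ee_pos: [0.5278, -0.0402, 0.2663]
ee_rot: [[0.01, -1.0, -0.022], [-0.017, -0.022, 1.0], [-1.0, -0.01, -0.017]]
force: [0.7, 0.6, -0.3]
gripper_width: 0.322
13.1 [ 0.5279 -0.041   0.2666] 0.3180814481421165
13.15 [ 0.5279 -0.0414  0.2669] 0.32254606118897644
13.2 [ 0.528  -0.0416  0.2671] 0.3228964449845446
```

View pics/m8.png

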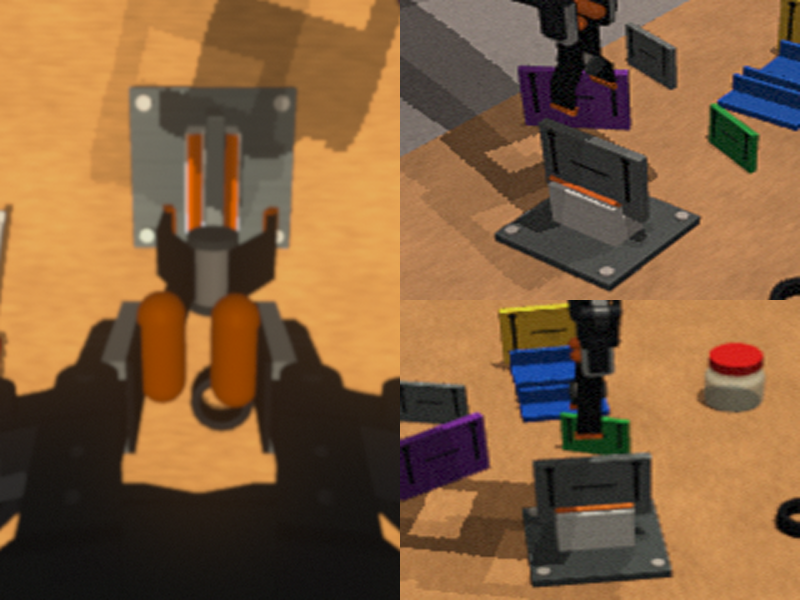

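Wrist view: the cover's edge (column about 215) lies between the jaw tips (170 and 268), and all views show the clip above the cover's middle. Checking x and the heights by triangulation.

```bash
python3 - <<'E'
from h import *
np.set_printoptions(precision=4,suppress=True)
w,c,s=load('w8'),load('c8'),load('s8')
def bl(c,box):
    x0,y0,x1,y1=box
    h=cv2.cvtColor(c['pixels'],cv2.COLOR_RGB2HSV);m=cv2.inRange(h,(6,170,50),(17,255,255))[y0:y1,x0:x1]
    k,l,st,ce=cv2.connectedComponentsWithStats(m);return [((st[i]+[x0,y0,0,0,0]).tolist(),(ce[i]+[x0,y0]).round(1).tolist()) for i in range(1,k) if st[i,4]>8]
B=bl(c,(262,150,305,216));D=bl(s,(280,205,310,226));print(B,D)
p=max(B,key=lambda b:b[1][1])[1];q=max(D,key=lambda b:b[1][1])[1];print('near pad outer',p,q,tri(c,p,s,q))
C=lambda u,v:(210+(u-400)*.4,150+v*160/300);S=lambda u,v:(220+u*.4,150+(v-300)*160/300)
print('cover top scene TL TR front',plane(c,C(542,125),.125),plane(c,C(642,160),.125),'side',plane(s,S(535,463)if 0 else S(534-400,463),.125),plane(s,S(650-400,458),.125))
E
```

```text
[([279, 150, 13, 16, 116], [284.9, 156.0]), ([286, 190, 11, 8, 29], [291.2, 193.4]), ([270, 205, 11, 7, 32], [275.6, 208.1])] [([290, 220, 11, 4, 33], [294.9, 222.0])]
near pad outer [275.6, 208.1] [294.9, 222.0] (array([ 0.5203, -0.0549,  0.1711]), np.float64(0.0022378116699450783))
cover top scene TL TR front [ 0.4849 -0.0429  0.125 ] [ 0.5698 -0.038   0.125 ] side [ 0.48   -0.0371  0.125 ] [ 0.5673 -0.0399  0.125 ]
```

```bash
python3 -m inch '[-1,3,1,0,0,-1,3,1,-20,0,-1,3,1,-40,0,-1,3,1,-55,0,-1,3,1,-65,0]'; python3 -m inch '[-1,0,0,-6,0,-1,0,0,-6,0,-1,0,0,-6,0]';python3 look.py wrist w9; python3 look.py side s9; python3 look.py scene c9
python3 - <<'E'
from h import *
w=load('w9')['pixels'];s=load('s9')['pixels'][170:280,240:350];c=load('c9')['pixels'][170:280,230:340]
r=lambda i,a,b:cv2.resize(i,(a,b),interpolation=cv2.INTER_CUBIC)
cv2.imwrite('pics/m9.png',np.hstack([r(w[130:370,230:430],400,600),np.vstack([r(c,400,300),r(s,400,300)])])[:,:,::-1])
E
```

```text
time: 13.82
ee_pos: [0.5309, -0.041, 0.2012]
ee_rot: [[0.011, -1.0, -0.018], [-0.017, -0.019, 1.0], [-1.0, -0.011, -0.017]]
force: [0.0, 0.3, 0.0]
gripper_width: 0.321
time: 14.2
ee_pos: [0.5313, -0.0411, 0.1959]
ee_rot: [[0.012, -1.0, -0.018], [-0.018, -0.019, 1.0], [-1.0, -0.012, -0.018]]
force: [1.1, -0.7, -0.3]
gripper_width: 0.316
14.25 [ 0.5313 -0.0411  0.196 ] 0.322903060406167
14.3 [ 0.5313 -0.041   0.196 ] 0.3199951526875013
14.35 [ 0.5312 -0.041   0.1959] 0.31940964853317466
```

View pics/m9.png

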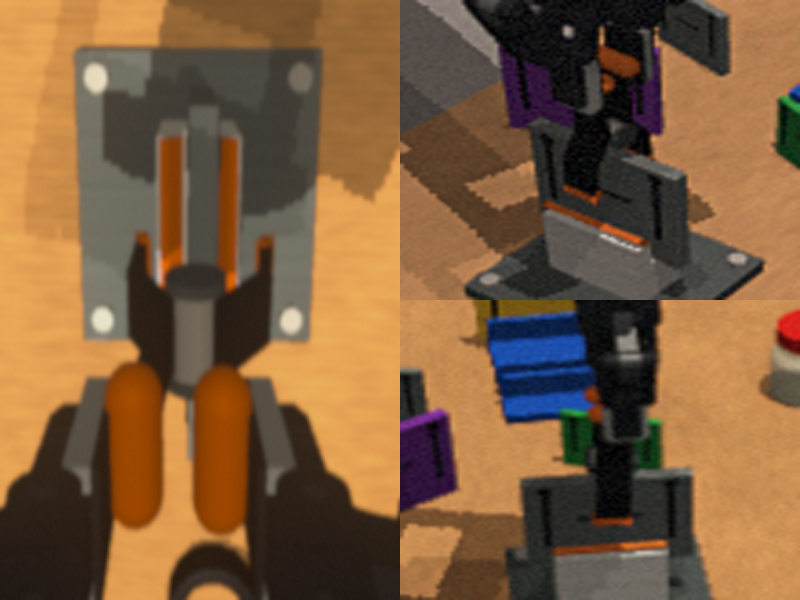

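In all three views the clip straddles the middle of the cover's top edge:
- **Sides:** wrist crop jaw faces are at columns 150 and 260, with the cover at 190–219 between them.
- **Height:** the pin is above the edge, and the pads are about 28 mm down each side, above the lips.
- **Contact:** tool force is about 0.

Handing in.

```bash
python3 -c "
from station import ctrl
ctrl.job_done();s=ctrl.read_state();print(s['time'],s['ee_pos'],s['force'],s['gripper_width'])"
```

```text
the job is handed in; nothing more can be done
the job is handed in; nothing more can be done
```

I handed the job in at about 14.4 s with the arm still holding the clip open over the cover.

**Cover:** I took the grey cover from the rack's near slot and seated it in the cradle slot. It touched the floor at TCP z 0.1034, against 0.103 expected. The side and scene views put it 2–3 mm too far in +x, so I lifted it slightly, shifted it 2.5 mm back and let go. Afterwards the scene view showed it within about 1.5 mm of the lip's middle.

**Clip:** I squeezed it, lifted it off the post and lowered it over the cover.
- **Pin:** about 10 mm above the cover's edge.
- **Pads:** about 28 mm down each side, with the cover midway between the jaws in the last wrist picture.
- **Offset along the cover:** under 2 mm by estimate.
- **Contact:** the last force reading was about 1 N, so nothing was touching.

**Checks that disagreed:**
- **Tool pushed up:** while squeezing, the tool was pushed up 12 mm and tilted about 1°, with a 22 N peak. The clip also hangs slightly tilted in the jaws.
- **Gripper opening:** it read about 27 mm, not the 31 mm expected. The pictures and triangulated pads, about 44 mm apart at their outer corners, still show the clip wide open.
- **Final read-out:** no state could be read after hand-in, so the last checks are from just before it.

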